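Weigh the tall rivet pot on the sprung hook

TASK

Weigh the taller of the two lidded rivet pots: pick it up by its wooden grip and hang its wire stirrup on the hook of the spring scale. Lower it slowly, without pulling the hook down on to its stop, and let the spring take the pot's whole weight before you let go, so that the hook neither drops, springs up nor bounces. Leave the pot hanging still and free, and do not disturb the short pot, the pliers or the tape measure.

Things in the scene. Friction and masses are not known exactly. Their poses are not given: they have to be found in the camera images.
- pot_tall_grip (a point): Centre of the light wooden grip on top of the tall rivet pot (the one to weigh), 140 mm above the pot's underside; the grip is 20 mm along x, 22 mm along y, 42 mm tall. The pot is round, aluminium, 58 mm wide, with a black lid 62 mm wide whose top is 60 mm up; whole height 161 mm. Mass unknown, 0.25 to 0.8 kg. z is up; half a turn about z makes no difference.
- pot_tall_eye (a point): Where the hook bears: underside of the peak of the tall pot's wire stirrup, which joins lid and grip; on the pot's axis, 26 mm below the grip's centre, 54 mm above the lid's top. Wire 6 mm thick, in the pot's y-z plane, 36 mm clear between the legs, the roof sloping up to the peak. x goes through the opening.
- pot_short_grip (a point): Short rivet pot, to be left alone: same build, its lid top only 36 mm high, whole height 137 mm. This point is the centre of its wooden grip, 116 mm above its underside.
- scale_stand: Spring scale, fixed: grey foot plate 150 x 120 x 12 mm and an aluminium channel column 60 mm wide, 257 mm high, its front face 45 mm to +x of this origin (on the table, 5 mm from the plate's centre). A carriage in the column bears the hook, whose tip points along the stand's -x; z is up.
- hook_seat (a point): Top of the hook's wire at the bottom of its V-shaped seat, 225 mm above the table when empty; sinks with the hook. The hook is a steel wire 6 mm thick; it runs level from the column along the stand's -x, dips 10 mm into the seat 100 mm in front of the column and ends in an upturned tip 20 mm past the seat, its top 18 mm above this point. Axes as the stand's.
- scale_hook (a joint): How far the hook has sunk (m): 0 empty, bottom stop 0.075. Lightly damped spring, 150 N/m (10 mm for 1.5 N): the tall pot sinks it 16 to 53 mm. Delicate: moving it at over 0.08 m/s, up or down, at any time is a jerk; beyond 0.068 m is on the stop. Letting go with 0.7 N or more still borne by the hand, or pulled down on the hook, can jerk it.
- hole_pliers: Pliers with red handles lying on the table, 208 mm long, 20 mm high; origin in the middle of the underside. Not to be disturbed.
- tape_measure: Tape measure, 64 x 80 x 25 mm, lying on the table; origin in the middle of the underside. Not to be disturbed.

How it is judged:
By the outcome, as a careful person would: the job done as asked, in the order asked, and still so for the second after the job is handed in, with the robot touching nothing.
It also fails if it takes over 64 s, if anything falls off the work surface, if the arm or the gripper's body presses on something with over 40 N, if the wrist force passes 120 N, or if a joint passes its speed limit or range.

ROBOT

A 6-joint arm with a two-finger parallel gripper is mounted at the origin on a cart in front of the work surface, level with it; the furniture and walls round the work are solid. World frame = base frame: x ahead of the robot, y to its left, z up, the work surface at z = 0. Lengths are in m, angles in rad, forces in N, time in s.
With the tool pointing down it reaches from about 0.375 to 0.9 m from the base axis. Payload 3.1 kg.
Tool frame: the origin (TCP) lies on the centre line of the jaws, within the pads' length; the fingertips stand arm.tip_reach ahead of it and the grasp point (between the pads) lies 6 mm ahead of it (arm.tip_reach is the distance from the TCP to the fingertips, in m); z points along the fingers, y is the direction in which the jaws open and shut (so a half turn about z gives the same grasp; the last joint's range is limited). The gripper opens to 87 mm and grips with 3 to 60 N. Pads are 19 mm wide; open, the fingers measure 117 mm over their backs; the gripper's body (75 mm by 190 mm) begins 51 mm behind the grasp point.
Start: joints at [-1.321, 0.527, 1.433, -0, 1.181, -0.178], TCP at [0.26, -0.568, 0.248] pointing down, gripper open.
Joint ranges: [-3.08, 3.08], [-0.75, 2.2], [0.22, 2.44], [-1.43, 4.57], [0, 2.65], [-2.85, 2.85]. Speed limits (rad/s): [2.79, 2.79, 3.14, 3.14, 3.14, 3.14].

INTERFACE

Orientations are given as a unit quaternion [x, y, z, w].
In Python, from workcell import arm, read_camera gives the robot as it stands.
- The arm moves only by the shell command python3 -m crank 'ROWS' [OPENING] [FORCE]. ROWS is JSON, a list of rows, each a list of 4 numbers: the shift along the tool's x, y, z in mm, then the turn about the tool's z in degrees. In form: [[tx, ty, tz, roll], ...]. A call has 1 to 12 rows; each row shifts and turns the commanded pose from where the row before left it, along the tool's axes as they then stand; what a row does not reach is not made up. A row lasts 1/12 s, in which the tool goes at most 41.7 mm and 7.16 degrees, less where a joint would pass 70% of its speed; a pose out of reach is approached as far as the arm can. A call is refused whole if a number of a shift passes 41.7 or a number of a turn 7.16, either way. A call with a gripper value outside its range is refused whole. OPENING is the closure, from -1 (fully open) to 1 (shut), so that 0 is half open, set as the call begins (- or left out, the last holds). The fingers move at their own pace and stop on an object; FORCE is the grip in N (left out, the last holds). Time passes only in rows, so rows that do not move let the fingers close. It gives the time, the measured TCP pose, the force and the opening at its end, in the units of the state.
- arm.state(): the state, without advancing time (a new reading comes with each control period).
- read_camera(name): name is "side" or "top" or "wrist"; returns a dict with "frame" (480x640x3 uint8, blue, green, red), "K" (3x3 intrinsics, pixels), "k1" (the pictures are not rectified: a ray, as slopes to the right and down, at radius r is drawn at 1 + k1 r^2 times it, then the intrinsics apply), "rvec" (rotation vector, rad) and "tvec" (3), from world to camera coordinates, as OpenCV has them. Camera axes: x right, y down, z forward; pixel columns grow to the right and rows downward; lengths in m; the calibration is good to about 2 mm. A picture is of the moment at which its call begins. There is no depth.
- arm.hand_in(): hands the job in, once; it reports no verdict.
The state is a dict: "t": time; "joints": joint angles; "dq": joint speeds; "effort": joint torques, N m; "tcp_pos": TCP position; "orientation": TCP orientation; "ft_force": force on the tool from outside, world axes, zero at the start; "moment": the same for the moment, N m; "opening": opening from 0.0 (shut) to 1.0 (fully open).
Only numpy, scipy, OpenCV 4.12 (cv2) and the standard library are available. Lean on these libraries where they do the work, as an engineer would, in place of code of your own. Each camera call takes 0.05 s, during which the arm holds its last target.

## Working session

There is one attempt and no reset: what is moved stays moved. The work goes in short steps, Python scripts to look and compute and a shell command to move; the robot and the scene stay as the last step left them, time stands still between calls to the robot, and variables do not carry over. Pictures are saved under pics/ and viewed, and the job is handed in when it is done.

```bash
ls; mkdir -p pics; cat > h.py <<'E'
import numpy as np,cv2
from workcell import arm, read_camera
def snap(n,f):
    c=read_camera(n); cv2.imwrite(f'pics/{f}.png',c['frame']); np.savez(f'{f}.npz',**c); return c
def ray(c,u,v):
    K=np.array(c['K']);d0=np.array([(u-K[0,2])/K[0,0],(v-K[1,2])/K[1,1]]);d=d0.copy()
    for _ in range(30): d=d0/(1+c['k1']*(d@d))
    R=cv2.Rodrigues(np.array(c['rvec'],float))[0]
    o=-R.T@np.array(c['tvec']).ravel(); w=R.T@np.array([d[0],d[1],1]); return o,w/np.linalg.norm(w)
def onz(c,u,v,z):
    o,w=ray(c,u,v); return o+w*(z-o[2])/w[2]
def tri(c1,p1,c2,p2):
    o1,w1=ray(c1,*p1);o2,w2=ray(c2,*p2)
    A=np.stack([w1,-w2],1);s=np.linalg.lstsq(A,o2-o1,rcond=None)[0]
    a=o1+s[0]*w1;b=o2+s[1]*w2; return (a+b)/2,np.linalg.norm(a-b)
def proj(c,P):
    R=cv2.Rodrigues(np.array(c['rvec'],float))[0]
    q=R@np.array(P)+np.array(c['tvec']).ravel(); s=q[:2]/q[2]; s=s*(1+c['k1']*(s@s))
    K=np.array(c['K']); return np.array([K[0,0]*s[0]+K[0,2],K[1,1]*s[1]+K[1,2]])
E
python3 - <<'E'
from h import *
for n in ['side','top','wrist']:
    c=snap(n,n+'0'); print(n,ray(c,320,240),c['k1'])
print(arm.state(),arm.tip_reach)
E
```

```text
pics
side (array([0.57477089, 1.00387372, 0.51519052]), array([-0.01545506, -0.9039774 , -0.42730083])) -0.05849893309226503
top (array([0.3760753 , 0.22837263, 0.98400469]), array([ 0.20584444, -0.00331211, -0.97857912])) -0.10558049467467759
wrist (array([ 0.32618383, -0.53719944,  0.38520064]), array([-0.23704764, -0.110259  , -0.96522089])) 0.017341704546969202
{'t': 0.15, 'joints': array([-1.32052153e+00,  5.28250663e-01,  1.43359833e+00,  2.34396386e-05,
        1.18141893e+00, -1.78498070e-01]), 'dq': array([ 0.00025689, -0.00335358, -0.00398295, -0.00051333,  0.00071962,
       -0.0008565 ]), 'effort': array([ 9.19350168e-04, -4.40429020e+01, -1.76843244e+01,  6.32991968e-02,
        5.52094518e-02, -8.72620785e-05]), 'tcp_pos': array([ 0.25974967, -0.56789605,  0.24680068]), 'orientation': array([ 9.77107719e-01,  2.12743518e-01, -1.92230256e-05, -8.37483354e-04]), 'ft_force': array([-0.11008942,  0.92272849,  0.68879451]), 'moment': array([0.03811442, 0.00027285, 0.00013756]), 'opening': 1.0028018752872139} 0.025
```

View pics/side0.png

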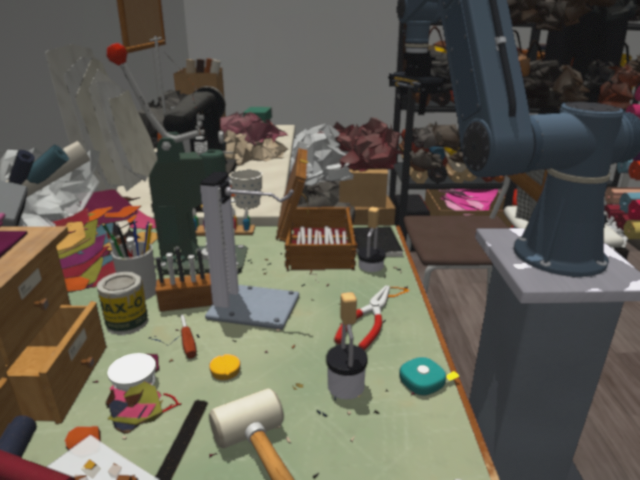

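View pics/top0.png

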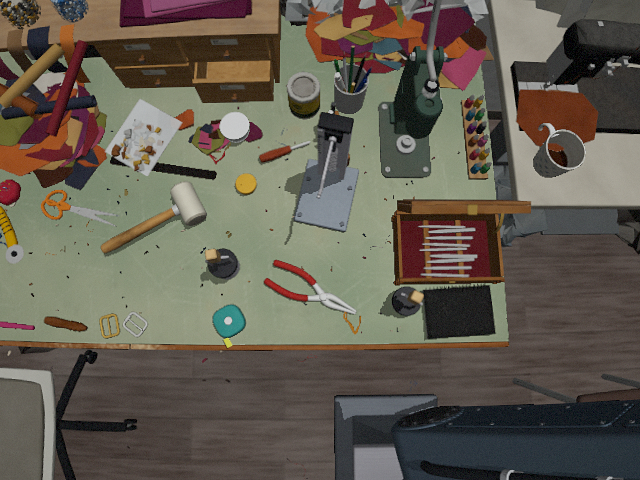

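View pics/wrist0.png

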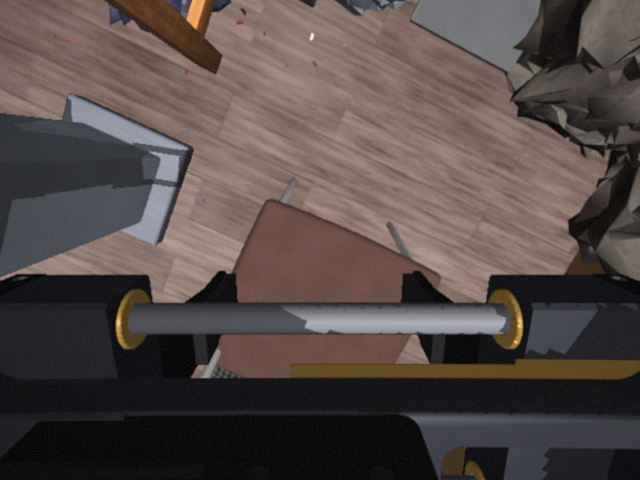

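The top view shows pots at about (222,263) and (406,300). In the side view they are at (347,370) and (371,255). The stand is at about (330,190) top. I'll zoom in to find which pot is taller.

```bash
python3 - <<'E'
from h import *
s=cv2.imread('pics/side0.png');t=cv2.imread('pics/top0.png')
def z(im,x,y,w,h,k): return cv2.resize(im[y:y+h,x:x+w],None,fx=k,fy=k,interpolation=cv2.INTER_CUBIC)
a=z(s,310,280,100,130,4);b=z(s,340,190,75,100,4)
o=np.zeros((600,800,3),np.uint8);o[:520,:400]=a;o[:400,400:700]=b;cv2.imwrite('pics/z1.png',o)
a=z(t,190,230,75,75,5);b=z(t,380,270,75,75,5)
o=np.zeros((375,760,3),np.uint8);o[:,:375]=a;o[:,380:755]=b;cv2.imwrite('pics/z2.png',o)
a=z(t,270,100,110,140,4);cv2.imwrite('pics/z3.png',a)
a=z(s,190,160,120,180,3);cv2.imwrite('pics/z4.png',a)
E
```

```text
(no output)
```

View pics/z1.png

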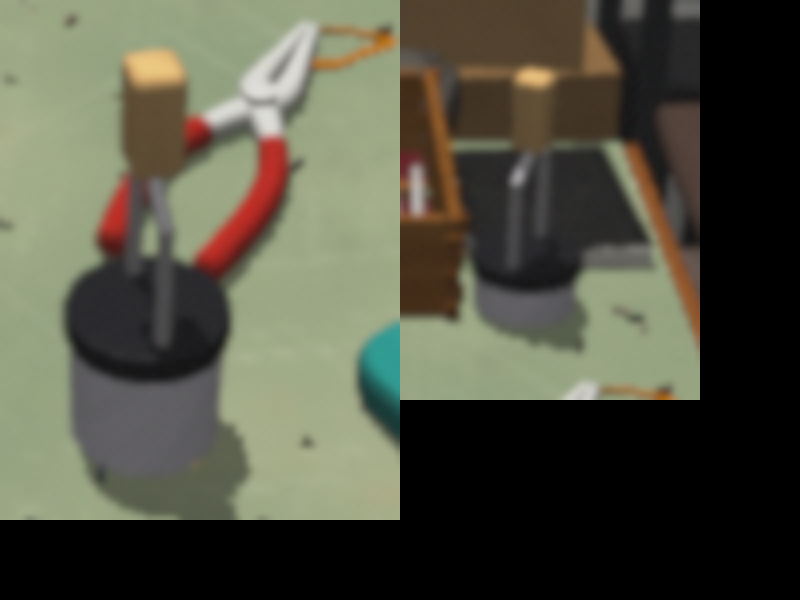

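View pics/z2.png

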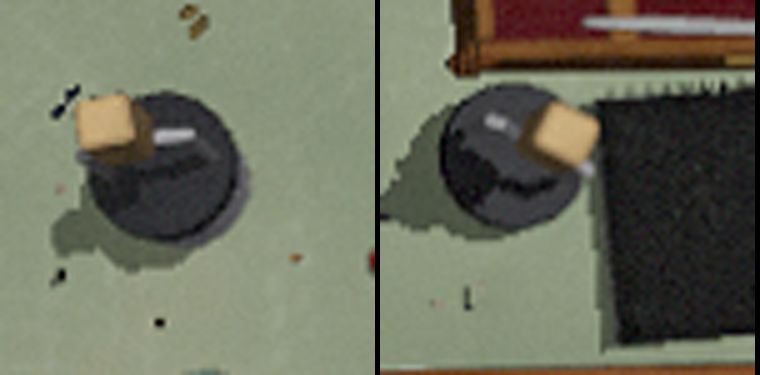

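View pics/z3.png

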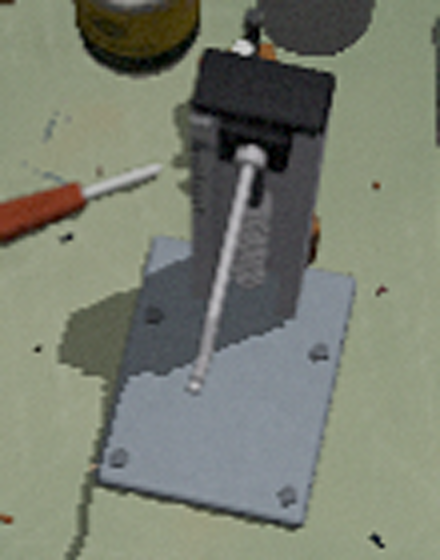

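View pics/z4.png

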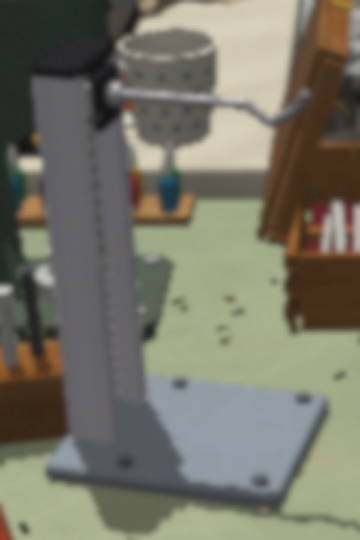

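```bash
python3 - <<'E'
from h import *
L=lambda f:dict(np.load(f+'.npz'))
s=L('side0');t=L('top0')
def deg(v):return np.degrees(np.arctan2(v[1],v[0]))
T=lambda x,y,o,k:((x+.5)/k+o[0]-.5,(y+.5)/k+o[1]-.5)
gt=T(106,122,(190,230),5); gs=T(153,68,(310,280),4)
print('grip top tall',tri(s,gs,t,gt),onz(t,*gt,.161),onz(s,*gs,.161))
g2=T(568,130,(380-76,270),5); g2=((568-380)/5+380,130/5+270); g2s=((535-400)/4+340,76/4+190)
print('short',tri(s,g2s,t,g2),onz(t,*g2,.137))
# grip edges
c=[onz(t,*T(x,y,(190,230),5),.161) for x,y in [(78,101),(128,95),(135,143),(83,152)]]
for i in range(4):
  v=c[(i+1)%4]-c[i];print('edge',np.linalg.norm(v),deg(v))
w=[onz(t,*T(x,y,(190,230),5),.1) for x,y in [(82,157),(193,134)]];print('wire',w,deg(w[1]-w[0]))
# lid center
print('lid',onz(t,*T(164,166,(190,230),5),.06))
P=[onz(t,*T(x,y,(270,100),4),.012) for x,y in [(100,480),(302,524),(355,285),(155,238)]]
for i in range(4):
  v=P[(i+1)%4]-P[i];print('plate',P[i],np.linalg.norm(v),deg(v))
print('centre',np.mean(P,0))
tt=T(194,385,(270,100),4);ts=T(304,93,(190,160),3)
print('tip',tri(s,ts,t,tt),onz(t,*tt,.243))
a=onz(t,*T(194,385,(270,100),4),.243);b=onz(t,*T(252,155,(270,100),4),.232);print('rod',deg(a-b),np.linalg.norm(a-b))
for n,u,z in [('pl',(0,0),0)]:pass
E
```

```text
grip top tall (array([0.52583293, 0.42844017, 0.15693931]), np.float64(0.0014897902136185867)) [0.52435557 0.42755679 0.161     ] [0.52709347 0.43467948 0.161     ]
short (array([0.44602991, 0.04386362, 0.13287168]), np.float64(0.0009955771290552358)) [0.44617926 0.04465696 0.137     ]
edge 0.018791977077351845 -83.46371925531353
edge 0.018335567767771562 -169.5794448848497
edge 0.019555212953174438 99.59171655957248
edge 0.019342420496257142 8.037216536780791
wire [array([0.52132681, 0.45137509, 0.1       ]), array([0.53030785, 0.40727994, 0.1       ])] -78.48779326775562
lid [0.52395883 0.42701943 0.06      ]
plate [0.62688158 0.28062319 0.012     ] 0.1137444366283818 -103.11071023363678
plate [0.60108055 0.16984367 0.012     ] 0.14238016284749744 -13.380221791716078
plate [0.73959592 0.13689517 0.012     ] 0.11676824666843605 75.47108511226786
plate [0.7688894  0.24992931 0.012     ] 0.14528707744493935 167.8035818711793
centre [0.68411186 0.20932283 0.012     ]
tip (array([0.60980867, 0.22838908, 0.23965516]), np.float64(0.0002434329615854671)) [0.60863161 0.22839664 0.243     ]
rod 166.43456707857248 0.11429045181075487
```

```bash
python3 - <<'E'
from h import *
L=lambda f:dict(np.load(f+'.npz'))
s=L('side0');t=L('top0')
print('lid?',tri(s,(302,153),t,(400,206)),tri(s,(302,153),t,(530,206)))
print(onz(t,400,206,.1),onz(t,398,283,.06))
R=cv2.Rodrigues(np.zeros(3))[0]
from scipy.spatial.transform import Rotation as Q
st=arm.state();r=Q.from_quat(st['orientation']).as_matrix();print(r.round(3))
d=np.array([.525,.428,.300])-st['tcp_pos'];print('tool shift mm',r.T@d*1000)
E
```

```text
lid? (array([0.58863972, 0.09329523, 0.26537008]), np.float64(0.01030547251777527)) (array([ 0.60019786, -0.15973393,  0.19842281]), np.float64(0.002983238578557825))
[0.63096936 0.062922   0.1       ] [0.47952999 0.06694977 0.06      ]
[[ 0.909  0.416 -0.   ]
 [ 0.416 -0.909  0.002]
 [ 0.    -0.002 -1.   ]]
tool shift mm [ 655.29742755 -795.55710193  -51.68196361]
```

```bash
python3 -m crank '[[6,-8,-10,0],[14,-17,-12,0],[22,-27,-12,0],[25,-31,-10,0],[25,-31,-4,0],[25,-31,-4,0],[25,-31,0,0],[25,-31,0,0],[25,-31,0,0],[25,-31,0,0],[25,-31,0,0],[25,-31,0,0]]' -1 20
python3 -m crank '[[25,-31,0,0],[25,-31,0,0],[25,-31,0,0],[25,-31,0,0],[25,-31,0,0],[25,-31,0,0],[25,-31,0,0],[25,-31,0,0],[25,-31,0,0],[25,-31,0,0],[25,-30,0,0],[25,-30,0,0]]'
```

```text
t: 1.15
tcp_pos: [0.3647, -0.1539, 0.3002]
orientation: [0.977, 0.212, 0.0, 0.0]
ft_force: [0.8, -1.6, 0.3]
opening: 0.998
t: 2.15
tcp_pos: [0.4832, 0.3072, 0.3003]
orientation: [0.977, 0.213, 0.0, -0.0]
ft_force: [0.5, -0.6, 0.5]
opening: 1.004
```

```bash
python3 -m crank '[[24,-26,0,0],[24,-26,0,0],[20,-22,0,0],[13,-13,0,0],[7,-6,0,0],[0,0,0,5],[0,0,0,5],[0,0,0,5],[0,0,0,0],[0,0,0,0]]'
python3 - <<'E'
from h import *
c=snap('wrist','w1');c=snap('side','s1'); print(arm.state()['tcp_pos'])
E
```

```text
t: 2.98
tcp_pos: [0.525, 0.4254, 0.2999]
orientation: [0.996, 0.084, -0.0, 0.0]
ft_force: [0.1, 0.6, 0.2]
opening: 1.001
[0.52521734 0.42556914 0.29988423]
```

View pics/w1.png

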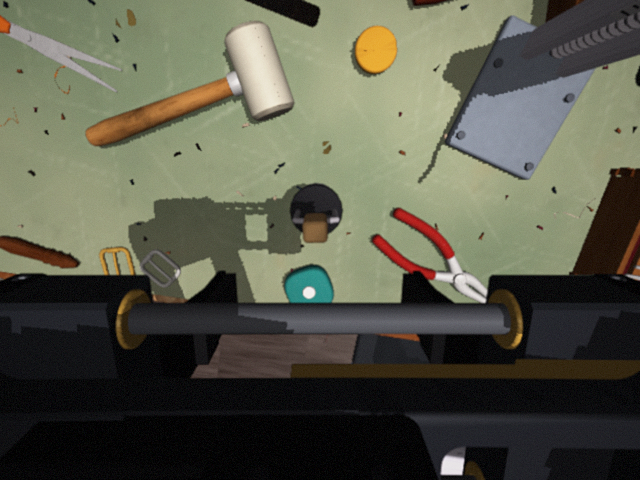

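View pics/s1.png

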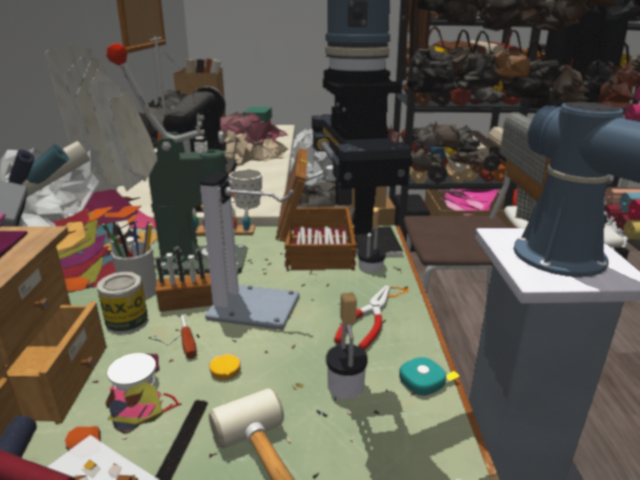

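```bash
python3 - <<'E'
from h import *
t=cv2.imread('pics/w1.png')
cv2.imwrite('pics/z5.png',cv2.resize(t[170:260,270:370],None,fx=6,fy=6,interpolation=cv2.INTER_CUBIC))
E
```

```text
(no output)
```

View pics/z5.png

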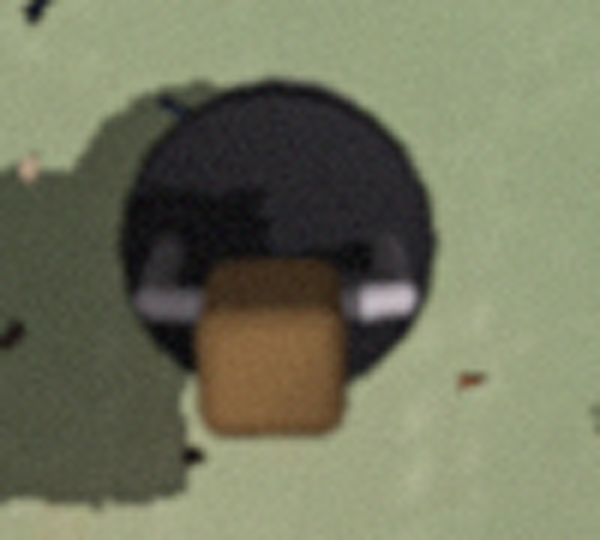

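```bash
python3 - <<'E'
from h import *
from scipy.spatial.transform import Rotation as Q
L=lambda f:dict(np.load(f+'.npz'))
w=L('w1');t=L('top0')
T=lambda x,y,o,k:((x+.5)/k+o[0]-.5,(y+.5)/k+o[1]-.5)
p=onz(w,*T(271,373,(270,170),6),.161)
l=onz(w,*T(279,235,(270,170),6),.06)
print('grip',p,'lid',l)
print(tri(w,T(271,373,(270,170),6),t,T(106,122,(190,230),5)))
st=arm.state();r=Q.from_quat(st['orientation']).as_matrix();print(r.round(3))
for q in (p,l):print(r.T@(q-st['tcp_pos'])*1000)
for x in ((198,373),(344,373)):print(onz(w,*T(*x,(270,170),6),.161))
E
```

```text
grip [0.52929666 0.43061482 0.161     ] lid [0.53192882 0.43068717 0.06      ]
(array([0.52645862, 0.43031621, 0.14944813]), np.float64(8.423985017409549e-05))
[[ 0.986  0.167 -0.   ]
 [ 0.167 -0.986 -0.   ]
 [-0.     0.    -1.   ]]
[  4.88676659  -4.3101345  138.88293791]
[  7.50835034  -3.95441015 239.88261242]
[0.52753223 0.44096586 0.161     ]
[0.53106092 0.42026283 0.161     ]
```

```bash
python3 -m crank '[[1,-1,10,0],[2,-3,20,0],[0,0,26,0],[0,0,26,0],[0,0,24,0],[0,0,18,0],[0,0,13,0],[0,0,8,0],[0,0,5,0],[0,0,2,0],[0,0,0,0]]' -1
python3 -m crank '[[0,0,0,0],[0,0,0,0],[0,0,0,0],[0,0,0,0],[0,0,0,0],[0,0,0,0],[0,0,0,0],[0,0,0,0],[0,0,0,0],[0,0,0,0],[0,0,0,0],[0,0,0,0]]' 1 30
python3 - <<'E'
from h import *
c=snap('side','s2');c=snap('top','t2'); s=arm.state();print(s['tcp_pos'],s['ft_force'],s['moment'])
z=lambda f,x,y,w,h,k:cv2.resize(cv2.imread(f)[y:y+h,x:x+w],None,fx=k,fy=k,interpolation=cv2.INTER_CUBIC)
cv2.imwrite('pics/z6.png',z('pics/s2.png',280,230,130,180,3))
E
```

```text
t: 4.0
tcp_pos: [0.5281, 0.4307, 0.1479]
orientation: [0.997, 0.083, 0.0, -0.0]
ft_force: [0.4, 0.2, -0.6]
opening: 1.002
t: 5.0
tcp_pos: [0.5277, 0.4302, 0.1475]
orientation: [0.997, 0.083, -0.0, 0.0]
ft_force: [-0.3, -1.5, 0.1]
opening: 0.253
[0.52770224 0.43017526 0.14745982] [ 0.24916424 -1.74807039  0.12782173] [-0.22429337 -0.01064544  0.0419955 ]
```

View pics/z6.png

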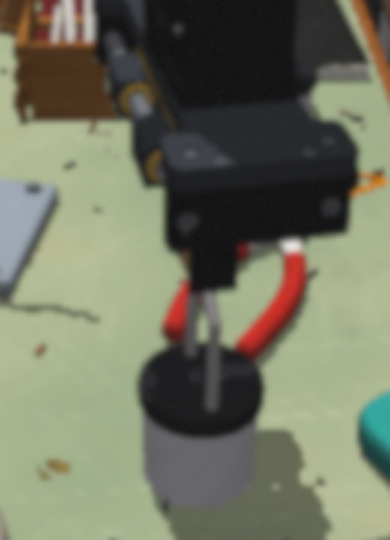

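```bash
python3 -m crank '[[0,0,-2,0],[0,0,-6,0],[0,0,-12,0],[0,0,-16,0],[0,0,-20,0],[0,0,-20,0],[0,0,-20,0],[0,0,-18,0],[0,0,-14,0],[0,0,-9,0],[0,0,-4,0],[0,0,-1,0]]'
python3 -m crank '[[0,0,0,0],[0,0,0,0],[0,0,0,0],[0,0,0,0],[0,0,0,0],[0,0,0,0]]'
python3 - <<'E'
from h import *
c=snap('side','s3');s=arm.state();print(s['t'],s['tcp_pos'],s['ft_force'],s['moment'])
z=lambda f,x,y,w,h,k:cv2.resize(cv2.imread(f)[y:y+h,x:x+w],None,fx=k,fy=k,interpolation=cv2.INTER_CUBIC)
cv2.imwrite('pics/z7.png',z('pics/s3.png',280,130,150,200,3))
E
```

```text
t: 6.1
tcp_pos: [0.5277, 0.4306, 0.2903]
orientation: [0.997, 0.083, 0.0, -0.0]
ft_force: [0.1, -0.3, -8.3]
opening: 0.248
t: 6.6
tcp_pos: [0.5277, 0.4305, 0.2891]
orientation: [0.997, 0.083, -0.0, 0.0]
ft_force: [-0.4, 0.7, -7.3]
opening: 0.254
6.65 [0.52773397 0.43045031 0.28922873] [ 0.39077136  0.15010683 -8.03292419] [ 0.04372188  0.02050869 -0.01532743]
```

View pics/z7.png

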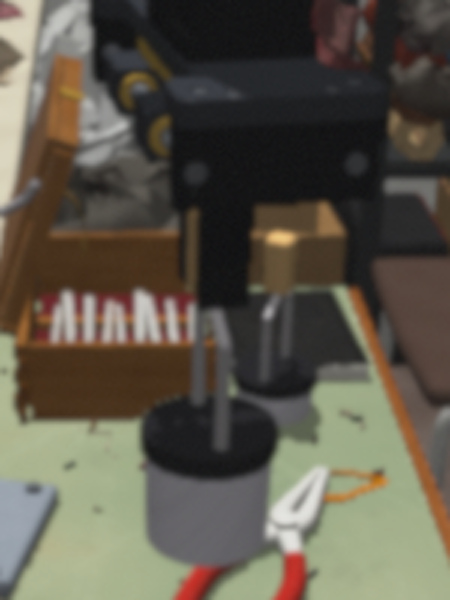

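```bash
python3 -m crank '[[0,5,0,0],[-1,12,0,0],[-1,18,0,0],[-1,22,0,0],[-1,24,0,0],[-1,24,0,0],[-1,24,0,0],[-1,22,0,0],[-1,18,0,0],[0,12,0,0],[0,7,0,0],[0,2,0,0]]'
python3 -m crank '[[0,0,0,1],[0,0,0,3],[0,0,0,4],[0,0,0,4],[0,0,0,4],[0,0,0,4],[0,0,0,2],[0,0,0,1],[0,0,0,0],[0,0,0,0],[0,0,0,0],[0,0,0,0]]'
python3 - <<'E'
from h import *
for n in ('side','top','wrist'):c=snap(n,n[0]+'4')
s=arm.state();print(s['t'],s['tcp_pos'],s['orientation'],s['ft_force'],s['moment'])
z=lambda f,x,y,w,h,k:cv2.resize(cv2.imread(f)[y:y+h,x:x+w],None,fx=k,fy=k,interpolation=cv2.INTER_CUBIC)
cv2.imwrite('pics/z8.png',z('pics/s4.png',190,110,190,180,4))
E
```

```text
t: 7.65
tcp_pos: [0.5518, 0.2403, 0.2899]
orientation: [0.997, 0.083, 0.0, 0.0]
ft_force: [-0.5, 0.4, -6.8]
opening: 0.252
t: 8.65
tcp_pos: [0.5514, 0.2421, 0.2896]
orientation: [0.993, -0.117, 0.0, -0.0]
ft_force: [0.1, -0.3, -7.7]
opening: 0.246
8.8 [0.55147113 0.24184045 0.28956143] [ 9.93142711e-01 -1.16908314e-01  1.95373807e-05 -2.72691282e-05] [-0.51908554  0.78326463 -8.0146251 ] [ 0.09611785  0.07659786 -0.00137548]
```

View pics/z8.png

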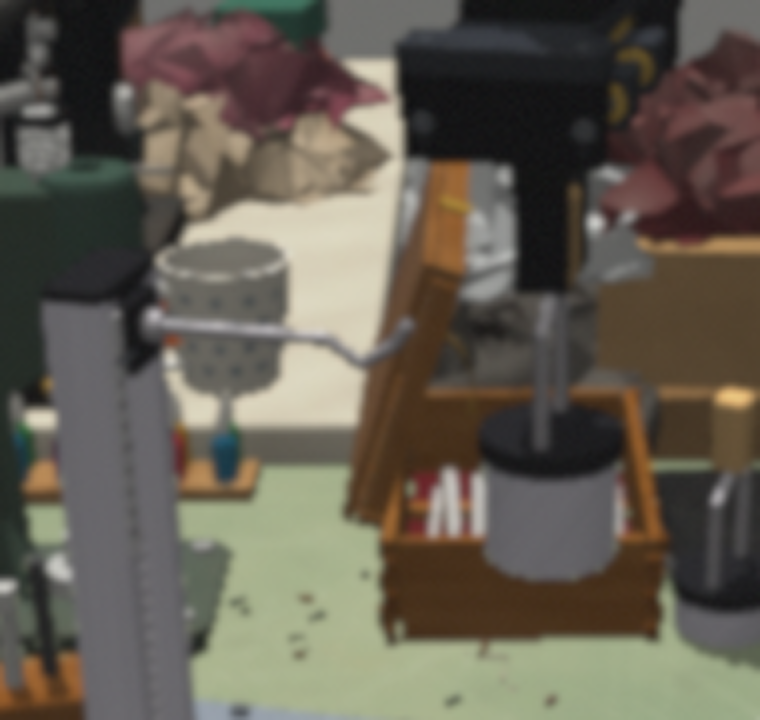

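View pics/t4.png

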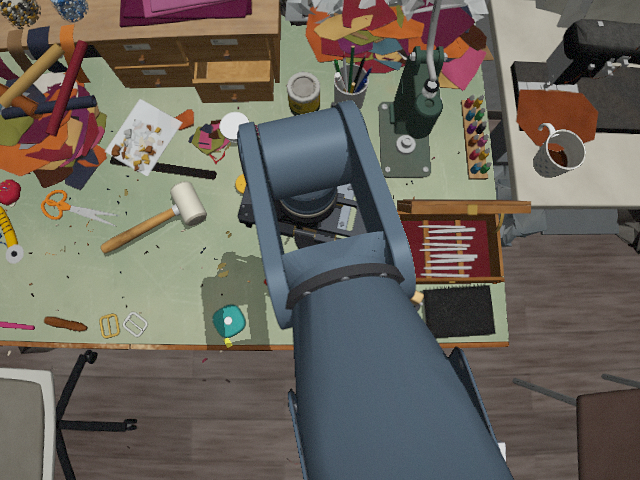

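View pics/w4.png

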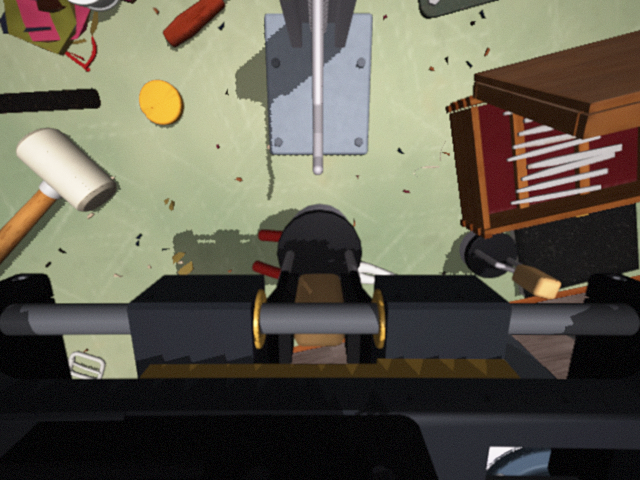

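```bash
python3 - <<'E'
from h import *
from scipy.spatial.transform import Rotation as Q
L=lambda f:dict(np.load(f+'.npz'))
w=L('w4');s=L('s4')
T=lambda x,y,o,k:((x+.5)/k+o[0]-.5,(y+.5)/k+o[1]-.5)
st=arm.state();r=Q.from_quat(st['orientation']).as_matrix();p=st['tcp_pos'];print(r.round(4))
f=lambda q:(r.T@(q-p)*1000).round(1)
tip,e=tri(w,(318,171),s,T(408,323,(190,110),4));print('tip',tip,e,f(tip),f(onz(w,318,171,.241)))
b=onz(w,318,20,.233);print('rod far',b,f(b))
seat_s=T(362,352,(190,110),4)
# seat: side ray with plane tool y = tip's
o,d=ray(s,*seat_s);n=r[:,1];k=((tip-o)@n)/(d@n);q=o+k*d;print('seat',q,f(q))
o,d=ray(s,*T(545,296,(190,110),4));k=((p-o)@n)/(d@n);q=o+k*d;print('wire visible top',q,f(q))
o,d=ray(s,*T(548,295,(190,110),4));
for x in ((480,430),(620,430)):
  o,d=ray(s,*T(*x,(190,110),4));k=((p-o)@n)/(d@n);q=o+k*d;print('lid side',q,f(q))
for x in ((277,247),(361,247)):
  q=onz(w,*x,.20);print('lid w',q,f(q))
E
```

```text
[[ 9.727e-01 -2.322e-01  0.000e+00]
 [-2.322e-01 -9.727e-01  0.000e+00]
 [ 0.000e+00 -1.000e-04 -1.000e+00]]
tip [0.61022956 0.22947725 0.24047786] 0.0028100744186873206 [60.  -1.6 49.1] [61.4 -2.  48.6]
rod far [0.68507462 0.21201148 0.233     ] [136.9  -2.   56.6]
seat [0.62862908 0.22508542 0.22624776] [78.9 -1.6 63.3]
wire visible top [0.55235782 0.24163077 0.25626075] [ 0.9 -0.  33.3]
lid side [0.57924123 0.23521636 0.19472023] [28.5  0.  94.8]
lid side [0.52101334 0.24911731 0.20022698] [-31.3  -0.   89.3]
lid w [0.56411458 0.27132564 0.2       ] [  5.4 -31.6  89.6]
lid w [0.55012077 0.21264552 0.2       ] [ 5.5 28.7 89.6]
```

```bash
python3 -m crank '[[1,-1,0,0],[4,0,0,0],[7,0,0,0],[9,0,0,0],[10,0,0,0],[11,0,0,0],[11,0,0,0],[10,0,0,0],[8,0,0,0],[5,0,0,0],[3,0,0,0],[0,0,0,0]]'
python3 - <<'E'
from h import *
for n in ('side','wrist'):c=snap(n,n[0]+'5')
s=arm.state();print(s['t'],s['tcp_pos'],s['orientation'],s['ft_force'],s['moment'])
z=lambda f,x,y,w,h,k:cv2.resize(cv2.imread(f)[y:y+h,x:x+w],None,fx=k,fy=k,interpolation=cv2.INTER_CUBIC)
cv2.imwrite('pics/z9.png',z('pics/s5.png',200,140,130,130,5))
E
```

```text
t: 9.8
tcp_pos: [0.6291, 0.2242, 0.2893]
orientation: [0.993, -0.117, 0.0, 0.0]
ft_force: [0.7, -0.2, -7.8]
opening: 0.252
9.9 [0.6279717  0.22456149 0.28933479] [ 9.93141440e-01 -1.16917199e-01 -6.69448575e-04  3.37158682e-05] [-0.29679696  0.56306157 -6.71922315] [ 0.06374145  0.09029061 -0.03134016]
```

View pics/z9.png

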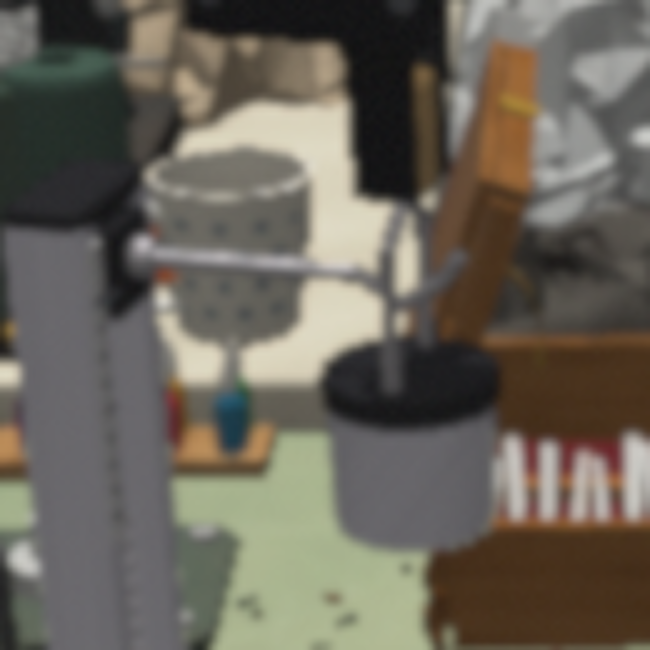

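View pics/w5.png

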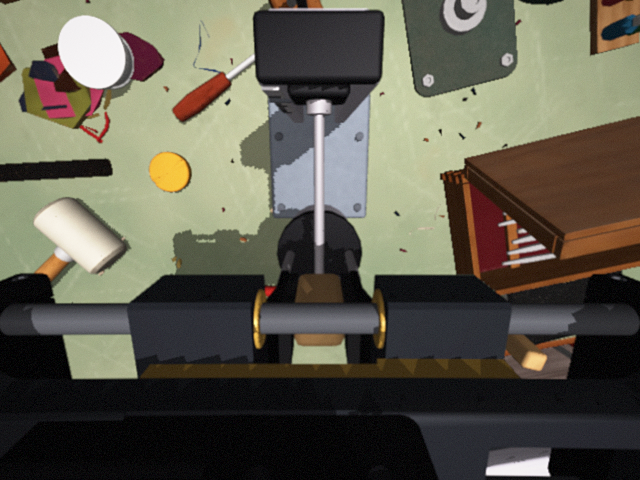

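```bash
python3 - <<'E'
from h import *
L=lambda f:dict(np.load(f+'.npz'))
s=L('s5');st=arm.state();p=st['tcp_pos']
for dz in (-.0335,-.060,-.064):
  q=p+[0,0,dz];print(dz,(proj(s,q)-[200,140])*5)
for i,f in ((0,(393,392)),(1,(427,346))): pass
cv2.imwrite('pics/z10.png',cv2.resize(cv2.imread('pics/s5.png')[170:215,260:310],None,fx=12,fy=12,interpolation=cv2.INTER_CUBIC))
E
```

```text
-0.0335 [399.84408171 203.63845546]
-0.06 [402.37705261 278.92979604]
-0.064 [402.75538132 290.12235795]
```

View pics/z10.png

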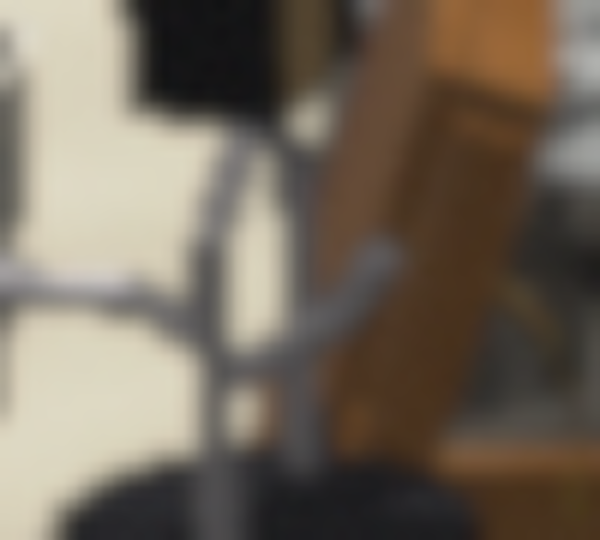

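```bash
python3 -m crank '[[1,0,1,0],[0,0,2,0],[0,0,3,0],[0,0,3,0],[0,0,3,0],[0,0,3,0],[0,0,3,0],[0,0,2,0],[0,0,2,0],[0,0,1,0],[0,0,1,0],[0,0,0.5,0]]'
python3 -m crank '[[0,0,0.5,0],[0,0,0.5,0],[0,0,0.6,0],[0,0,0.6,0],[0,0,0.6,0],[0,0,0.6,0],[0,0,0.6,0],[0,0,0.6,0],[0,0,0.6,0],[0,0,0.6,0],[0,0,0.6,0],[0,0,0.6,0]]'
python3 - <<'E'
from h import *
F=[];M=[]
for n in ('side','side','side','side'):
    c=snap(n,n[0]+'6');s=arm.state();F.append(s['ft_force']);M.append(s['moment'])
print(s['t'],s['tcp_pos'],np.mean(F,0),np.mean(M,0))
z=lambda f,x,y,w,h,k:cv2.resize(cv2.imread(f)[y:y+h,x:x+w],None,fx=k,fy=k,interpolation=cv2.INTER_CUBIC)
cv2.imwrite('pics/z11.png',z('pics/s6.png',240,150,80,90,6))
E
```

```text
t: 10.9
tcp_pos: [0.6295, 0.2242, 0.265]
orientation: [0.993, -0.117, 0.0, -0.0]
ft_force: [0.3, -0.1, -7.4]
opening: 0.25
t: 11.9
tcp_pos: [0.6296, 0.2242, 0.2581]
orientation: [0.993, -0.117, 0.0, -0.0]
ft_force: [0.5, 0.0, -6.9]
opening: 0.248
12.1 [0.62954808 0.22422789 0.25811483] [-0.29304535 -0.0676488  -7.0449696 ] [0.06334702 0.00877955 0.02328879]
```

View pics/z11.png

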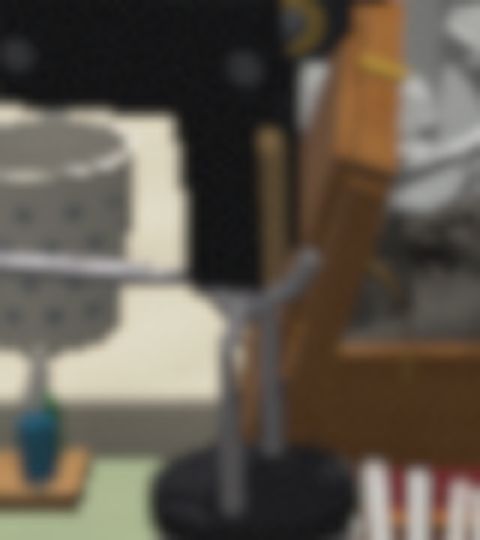

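```bash
cat > avg.py <<'E'
from h import *
import sys
F=[];M=[]
for i in range(int(sys.argv[1])):
    c=read_camera('side');s=arm.state();F.append(s['ft_force']);M.append(s['moment'])
F=np.array(F);print(s['t'],s['tcp_pos'],F.mean(0).round(2),F.std(0).round(2),np.mean(M,0).round(3))
E
python3 -m crank '[[0,0,0.6,0],[0,0,0.7,0],[0,0,0.8,0],[0,0,1,0],[0,0,1,0],[0,0,1,0],[0,0,1,0],[0,0,1,0],[0,0,1,0],[0,0,0.8,0],[0,0,0.7,0],[0,0,0.4,0]]'
python3 avg.py 8
```

```text
t: 13.1
tcp_pos: [0.6296, 0.2242, 0.248]
orientation: [0.993, -0.117, 0.0, -0.0]
ft_force: [0.5, -1.3, -5.8]
opening: 0.251
13.5 [0.62956264 0.22422185 0.24811957] [-0.1  -0.09 -5.5 ] [0.53 0.5  0.4 ] [ 0.038 -0.009 -0.016]
```

```bash
python3 -m crank '[[0,0,0.6,0],[0,0,0.8,0],[0,0,1,0],[0,0,1.2,0],[0,0,1.2,0],[0,0,1.2,0],[0,0,1.2,0],[0,0,1.2,0],[0,0,1.2,0],[0,0,1.2,0],[0,0,1.2,0],[0,0,1.2,0]]'
python3 -m crank '[[0,0,1.2,0],[0,0,1.2,0],[0,0,1.2,0],[0,0,1.2,0],[0,0,1.2,0],[0,0,1.2,0],[0,0,1.2,0],[0,0,1,0],[0,0,0.9,0],[0,0,0.8,0],[0,0,0.6,0],[0,0,0.3,0]]'
python3 avg.py 10
```

```text
t: 14.5
tcp_pos: [0.6296, 0.2243, 0.2349]
orientation: [0.993, -0.117, 0.0, -0.0]
ft_force: [0.4, -0.7, -2.6]
opening: 0.254
t: 15.5
tcp_pos: [0.6296, 0.2242, 0.2229]
orientation: [0.993, -0.117, 0.0, -0.0]
ft_force: [0.0, 0.3, -1.9]
opening: 0.25
16.0 [0.62960763 0.224214   0.22294989] [ 0.65  0.04 -1.84] [0.27 0.3  0.42] [ 0.041 -0.06   0.018]
```

```bash
python3 -m crank '[[0,0,0.5,0],[0,0,0.8,0],[0,0,1,0],[0,0,1.2,0],[0,0,1.2,0],[0,0,1.2,0],[0,0,1.2,0],[0,0,1,0],[0,0,0.8,0],[0,0,0.6,0],[0,0,0.4,0],[0,0,0.1,0]]'
python3 avg.py 20
python3 - <<'E'
from h import *
for n in ('side','wrist'):c=snap(n,n[0]+'7')
z=lambda f,x,y,w,h,k:cv2.resize(cv2.imread(f)[y:y+h,x:x+w],None,fx=k,fy=k,interpolation=cv2.INTER_CUBIC)
cv2.imwrite('pics/z12.png',z('pics/s7.png',200,150,120,140,4))
E
```

```text
t: 17.0
tcp_pos: [0.6296, 0.2242, 0.2129]
orientation: [0.993, -0.117, 0.0, -0.0]
ft_force: [1.9, -0.3, -1.4]
opening: 0.247
18.0 [0.6295759  0.22420722 0.21288633] [ 1.   -0.06 -0.34] [0.51 0.36 0.61] [ 0.043 -0.175 -0.01 ]
```

View pics/z12.png

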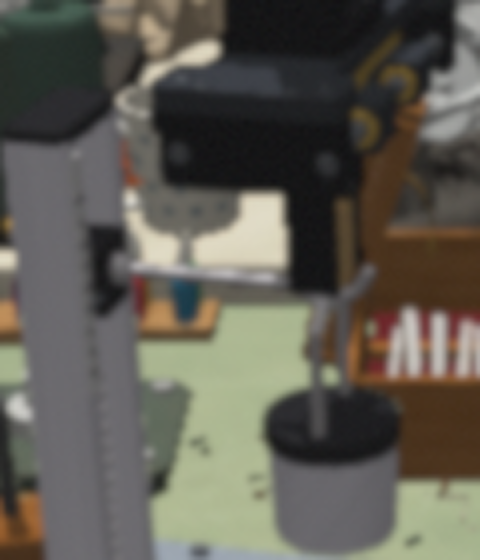

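```bash
python3 -m crank '[[0.2,0,0,0],[0.3,0,0,0],[0.4,0,0,0],[0.4,0,0,0],[0.4,0,0,0],[0.2,0,0,0],[0.1,0,0,0],[0,0,0,0],[0,0,0,0],[0,0,0,0]]'
python3 avg.py 20
```

```text
t: 18.93
tcp_pos: [0.6309, 0.2238, 0.2127]
orientation: [0.993, -0.117, -0.001, 0.0]
ft_force: [-2.2, 0.2, -0.9]
opening: 0.252
19.9333 [0.63108206 0.22380657 0.21271125] [-2.58  0.99 -0.6 ] [0.79 0.49 0.53] [0.215 0.542 0.002]
```

```bash
python3 -m crank '[[-0.2,0,0,0],[-0.3,0,0,0],[-0.4,0,0,0],[-0.3,0,0,0],[-0.2,0,0,0],[0,0,0,0],[0,0,0,0],[0,0,0,0],[0,0,0,0]]'
python3 avg.py 20
```

```text
t: 20.68
tcp_pos: [0.6308, 0.2239, 0.2131]
orientation: [0.993, -0.117, 0.001, -0.0]
ft_force: [-0.1, -0.7, -0.6]
opening: 0.252
21.6833 [0.63070254 0.22393893 0.21310106] [ 2.18 -1.26 -0.53] [1.24 0.75 0.43] [-0.195 -0.366  0.004]
```

```bash
python3 - <<'E'
from h import *
for i in range(24):
    read_camera('side');s=arm.state();print(round(s['t'],2),(s['tcp_pos']*1000).round(2),s['ft_force'].round(1),s['moment'].round(2),s['orientation'].round(4)[1:3])
E
```

```text
21.73 [630.71 223.93 213.08] [ 4.9 -2.1 -0.6] [-0.3  -0.73  0.07] [-0.117   0.0008]
21.78 [630.67 223.93 213.06] [ 3.3 -1.4  0. ] [-0.3  -0.72 -0.01] [-0.117   0.0007]
21.83 [630.69 223.94 213.07] [ 4.5 -2.1 -0.8] [-0.3  -0.82 -0.  ] [-0.117   0.0008]
21.88 [630.67 223.94 213.07] [ 5.4 -1.8 -0.5] [-0.4  -0.8  -0.06] [-0.117   0.0007]
21.93 [630.65 223.95 213.06] [ 4.3 -2.7  0.7] [-0.36 -0.85  0.01] [-0.117   0.0007]
21.98 [630.64 223.95 213.06] [ 4.3 -2.2 -0.3] [-0.42 -0.83 -0.03] [-0.1169  0.0007]
22.03 [630.68 223.93 213.05] [ 5.5 -2.5 -0.2] [-0.37 -0.89 -0.05] [-0.117   0.0007]
22.08 [630.68 223.95 213.08] [ 4.4 -2.3 -1.5] [-0.32 -0.85  0.  ] [-0.1169  0.0008]
22.13 [630.64 223.97 213.05] [ 5.5 -2.2 -1.1] [-0.32 -0.89  0.  ] [-0.117   0.0007]
22.18 [630.66 223.94 213.06] [ 4.2 -2.6 -1.1] [-0.36 -0.84  0.05] [-0.117   0.0007]
22.23 [630.68 223.95 213.09] [ 5.  -2.8  0.6] [-0.32 -0.87  0.  ] [-0.117   0.0008]
22.28 [630.65 223.93 213.05] [ 5.9 -2.1 -1.2] [-0.36 -0.86  0.05] [-0.117   0.0007]
22.33 [630.64 223.97 213.04] [ 4.8 -2.4 -0.5] [-0.35 -0.84  0.02] [-0.1169  0.0007]
22.38 [6
[... 215 characters left out ...]
.84 -0.02] [-0.117   0.0008]
22.53 [630.65 223.96 213.04] [ 3.8 -2.1 -0.9] [-0.36 -0.85  0.01] [-0.1169  0.0007]
22.58 [630.67 223.99 213.07] [ 5.2 -1.7 -0.3] [-0.37 -0.84  0.02] [-0.1169  0.0008]
22.63 [630.66 223.94 213.06] [ 4.8 -2.2 -0.4] [-0.37 -0.85  0.02] [-0.1169  0.0007]
22.68 [630.67 223.93 213.07] [ 4.8 -2.4 -0.7] [-0.4  -0.77  0.03] [-0.117   0.0007]
22.73 [630.68 223.93 213.07] [ 4.1 -2.  -0.1] [-0.3  -0.87 -0.01] [-0.117   0.0008]
22.78 [630.66 223.95 213.05] [ 4.5 -1.3  0. ] [-0.31 -0.85  0.01] [-0.117   0.0007]
22.83 [630.66 223.94 213.07] [ 3.6 -1.3 -1.5] [-0.34 -0.84 -0.01] [-0.1169  0.0007]
22.88 [630.67 223.96 213.06] [ 4.9 -2.2  0.2] [-0.35 -0.85  0.  ] [-0.1169  0.0007]
```

```bash
python3 - <<'E'
from h import *
for n in ('side','wrist'):c=snap(n,n[0]+'8')
z=lambda f,x,y,w,h,k:cv2.resize(cv2.imread(f)[y:y+h,x:x+w],None,fx=k,fy=k,interpolation=cv2.INTER_CUBIC)
cv2.imwrite('pics/z13.png',np.hstack([z('pics/s7.png',250,180,60,115,6),z('pics/s8.png',250,180,60,115,6)])[:600])
cv2.imwrite('pics/z14.png',z('pics/w8.png',230,60,180,200,3))
E
```

```text
(no output)
```

View pics/z13.png

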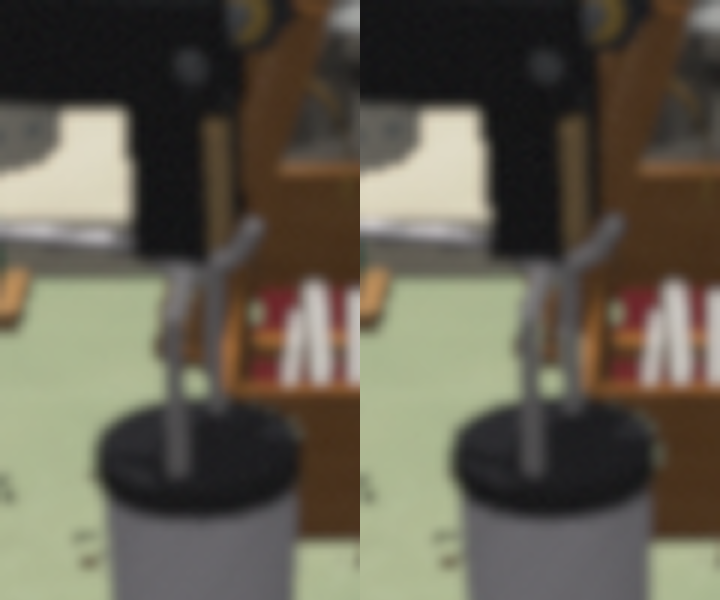

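View pics/z14.png

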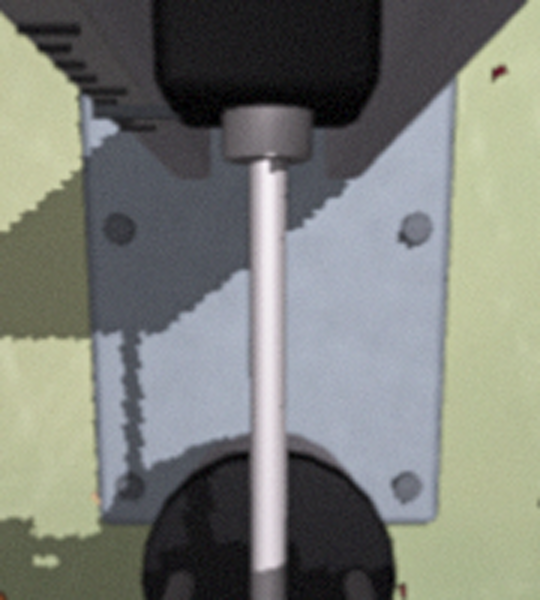

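```bash
python3 -m crank '[[0.1,0,0,0],[0.1,0,0,0],[0.2,0,0,0],[0.2,0,0,0],[0.1,0,0,0],[0.1,0,0,0],[0,0,0,0],[0,0,0,0],[0,0,0,0],[0,0,0,0],[0,0,0,0],[0,0,0,0]]'
python3 avg.py 8; python3 avg.py 8;python3 avg.py 8
```

```text
t: 23.98
tcp_pos: [0.6308, 0.2239, 0.2128]
orientation: [0.993, -0.117, -0.0, -0.0]
ft_force: [2.9, -2.6, -0.9]
opening: 0.252
24.3833 [0.6307677  0.22391176 0.21282932] [ 3.7  -1.48 -0.68] [0.42 0.5  0.42] [-0.249 -0.669  0.007]
24.7833 [0.63078315 0.22390746 0.21283579] [ 3.3  -1.65 -0.22] [0.64 0.5  0.48] [-0.264 -0.617 -0.002]
25.1833 [0.6307725  0.22390458 0.21282774] [ 3.6  -1.93 -0.28] [0.39 0.36 0.51] [-0.221 -0.6    0.009]
```

```bash
python3 -m crank '[[0.1,0,0,0],[0.2,0,0,0],[0.2,0,0,0],[0.1,0,0,0],[0,0,0,0],[0,0,0,0],[0,0,0,0],[0,0,0,0],[0,0,0,0],[0,0,0,0],[0,0,0,0],[0,0,0,0]]'
python3 avg.py 10
```

```text
t: 26.18
tcp_pos: [0.6309, 0.2239, 0.2127]
orientation: [0.993, -0.117, -0.001, 0.0]
ft_force: [0.1, -1.0, -0.1]
opening: 0.25
26.6833 [0.63099075 0.22384389 0.21269836] [-0.6   0.01 -0.66] [0.68 0.37 0.4 ] [0.021 0.143 0.007]
```

```bash
python3 avg.py 10;python3 avg.py 10
```

```text
27.1833 [0.63102327 0.2238125  0.212725  ] [-1.5   0.36 -0.67] [0.69 0.36 0.41] [ 0.082  0.369 -0.001]
27.6833 [0.63106522 0.22381299 0.21270811] [-2.76  0.2  -0.14] [0.59 0.57 0.56] [ 0.139  0.568 -0.001]
```

```bash
python3 -m crank '[[-0.1,0,0,0],[-0.1,0,0,0],[-0.1,0,0,0],[0,0,0,0],[0,0,0,0],[0,0,0,0],[0,0,0,0],[0,0,0,0],[0,0,0,0],[0,0,0,0],[0,0,0,0],[0,0,0,0]]'
python3 avg.py 10;python3 avg.py 10
```

```text
t: 28.68
tcp_pos: [0.6311, 0.2238, 0.2128]
orientation: [0.993, -0.117, -0.0, 0.0]
ft_force: [-2.4, 0.3, -0.4]
opening: 0.249
29.1833 [0.63110181 0.22381866 0.21283327] [-3.42  0.52 -0.31] [0.37 0.6  0.65] [0.129 0.714 0.001]
29.6833 [0.63110028 0.22381523 0.21284079] [-3.97  0.46 -0.64] [0.62 0.55 0.44] [0.149 0.749 0.013]
```

```bash
python3 -m crank '[[-0.1,0,0.3,0],[-0.1,0,0.5,0],[-0.1,0,0.6,0],[-0.1,0,0.6,0],[-0.1,0,0.5,0],[0,0,0.4,0],[0,0,0.1,0],[0,0,0,0],[0,0,0,0]]'
python3 avg.py 10;python3 avg.py 10
```

```text
t: 30.43
tcp_pos: [0.631, 0.2239, 0.21]
orientation: [0.993, -0.117, 0.0, -0.0]
ft_force: [-2.7, -1.1, -0.3]
opening: 0.251
30.9333 [0.63097436 0.22385552 0.20997751] [-1.89 -0.56 -0.29] [0.85 0.54 0.64] [-0.028  0.372  0.015]
31.4333 [0.63093237 0.22387807 0.20994331] [-0.88 -0.55 -0.08] [0.7  0.45 0.42] [-0.075  0.224 -0.001]
```

```bash
python3 avg.py 5; python3 -m crank '[[0,0,0,0],[0,0,0,0],[0,0,0,0],[0,0,0,0],[0,0,0,0],[0,0,0,0]]' 1 3
python3 avg.py 10
```

```text
31.6833 [0.63094199 0.22387186 0.20993675] [-0.03 -0.75 -0.44] [0.4  0.47 0.76] [-0.122  0.1   -0.01 ]
t: 32.18
tcp_pos: [0.6308, 0.2239, 0.2099]
orientation: [0.993, -0.117, 0.0, -0.0]
ft_force: [0.1, -0.7, -0.4]
opening: 0.254
32.6833 [0.63081378 0.22390517 0.209913  ] [ 0.3  -1.27 -0.02] [0.51 0.55 0.42] [-0.165 -0.063  0.02 ]
```

```bash
python3 -m crank '[[0,0.1,0,0],[0,0.2,0,0],[0,0.2,0,0],[0,0,0,0],[0,0,0,0],[0,0,0,0]]' 1 3
python3 avg.py 10
```

```text
t: 33.18
tcp_pos: [0.6308, 0.2238, 0.21]
orientation: [0.993, -0.117, 0.0, -0.0]
ft_force: [2.4, 0.9, -0.0]
opening: 0.25
33.6833 [0.63077702 0.22375577 0.20998598] [ 1.88  1.22 -0.1 ] [0.5  0.49 0.32] [ 0.286 -0.319 -0.008]
```

```bash
python3 -m crank '[[0.1,-0.1,0,0],[0.1,-0.1,0,0],[0.1,0,0,0],[0,0,0,0],[0,0,0,0]]' 1 3
python3 avg.py 6
```

```text
t: 34.1
tcp_pos: [0.6308, 0.2237, 0.2098]
orientation: [0.993, -0.117, -0.0, -0.0]
ft_force: [2.7, 2.5, -0.3]
opening: 0.257
34.4 [0.63081219 0.22369885 0.2098556 ] [ 1.2   2.04 -0.21] [0.44 0.23 0.51] [ 0.494 -0.253 -0.005]
```

```bash
python3 -m crank '[[0,-0.1,0,0],[0.1,-0.1,0,0],[0,-0.1,0,0],[0,0,0,0]]' 1 3
python3 avg.py 6;python3 avg.py 6
```

```text
t: 34.73
tcp_pos: [0.6308, 0.2237, 0.2098]
orientation: [0.993, -0.117, -0.0, 0.0]
ft_force: [1.0, 1.5, -0.6]
opening: 0.254
35.0333 [0.63084039 0.22371448 0.20974377] [1.04 1.64 0.18] [0.66 0.28 0.19] [ 0.38  -0.125  0.003]
35.3333 [0.63085662 0.22377146 0.2098022 ] [0.59 1.38 0.05] [0.46 0.46 0.54] [ 0.321 -0.091 -0.023]
```

```bash
python3 -m crank '[[0,0,0,0],[0,0,0,0],[0,0,0,0],[0,0,0,0],[0,0,0,0]]' 1 3
python3 avg.py 6
```

```text
t: 35.75
tcp_pos: [0.6309, 0.2237, 0.2098]
orientation: [0.993, -0.117, -0.0, 0.0]
ft_force: [-0.6, 0.9, -0.3]
opening: 0.253
36.05 [0.63089632 0.22378882 0.20979094] [-0.02  0.9   0.22] [0.31 0.5  0.34] [0.247 0.023 0.008]
```

```bash
python3 -m crank '[[0,0,0,0],[0,0,0,0],[0,0,0,0],[0,0,0,0],[0,0,0,0],[0,0,0,0]]' 0.1 3
python3 - <<'E'
from h import *
for n in ('side','wrist'):c=snap(n,n[0]+'9')
s=arm.state();print(s['t'],s['ft_force'])
z=lambda f,x,y,w,h,k:cv2.resize(cv2.imread(f)[y:y+h,x:x+w],None,fx=k,fy=k,interpolation=cv2.INTER_CUBIC)
cv2.imwrite('pics/z15.png',np.hstack([z('pics/s8.png',200,150,120,140,3),z('pics/s9.png',200,150,120,140,3)]))
E
```

```text
t: 36.55
tcp_pos: [0.6311, 0.2237, 0.2099]
orientation: [0.993, -0.117, 0.0, 0.0]
ft_force: [0.5, -0.7, -0.0]
opening: 0.444
36.65 [ 0.48710597  0.23805184 -0.09339103]
```

View pics/z15.png

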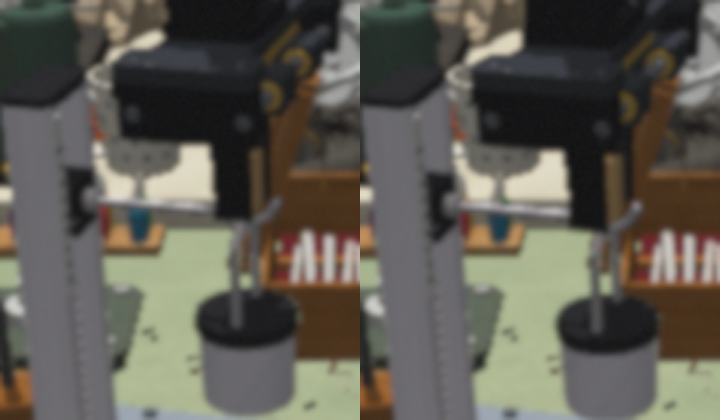

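View pics/w9.png

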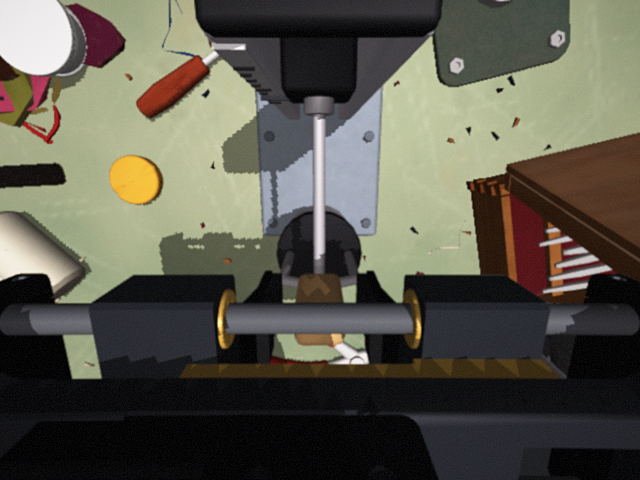

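The pot is free between the open jaws and hasn't moved. I'm retreating straight up.

```bash
python3 -m crank '[[0,0,0,0],[0,0,-2,0],[0,0,-5,0],[0,0,-9,0],[0,0,-12,0],[0,0,-15,0],[0,0,-18,0],[0,0,-20,0],[0,0,-20,0],[0,0,-18,0],[0,0,-12,0],[0,0,-5,0]]' -0.3
python3 -m crank '[[-5,0,-4,0],[-12,0,-6,0],[-18,0,-8,0],[-20,0,-8,0],[-20,0,-6,0],[-18,0,-4,0],[-12,0,0,0],[-6,0,0,0],[0,0,0,0]]'
python3 - <<'E'
from h import *
for n in ('side','wrist'):c=snap(n,n[0]+'10')
s=arm.state();print(s['t'],s['tcp_pos'],s['ft_force'])
E
```

```text
t: 37.65
tcp_pos: [0.6322, 0.2241, 0.3503]
orientation: [0.993, -0.117, 0.003, -0.001]
ft_force: [0.7, -0.1, -1.0]
opening: 0.651
t: 38.4
tcp_pos: [0.5212, 0.25, 0.3816]
orientation: [0.993, -0.116, -0.001, 0.0]
ft_force: [-0.6, -0.2, 0.0]
opening: 0.649
38.5 [0.52321639 0.2495446  0.3814347 ] [-0.44460675 -0.88546342  0.12989409]
```

View pics/s10.png

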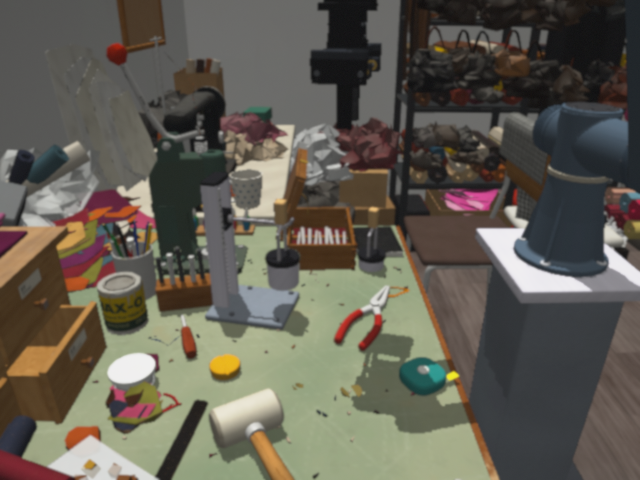

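View pics/w10.png

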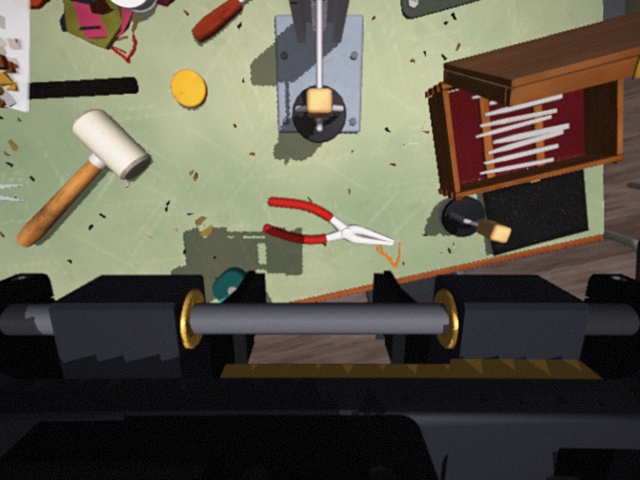

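```bash
python3 -m crank '[[0,0,0,0],[0,0,0,0],[0,0,0,0],[0,0,0,0],[0,0,0,0],[0,0,0,0],[0,0,0,0],[0,0,0,0],[0,0,0,0],[0,0,0,0],[0,0,0,0],[0,0,0,0]]'
python3 - <<'E'
from h import *
a=[read_camera('side')['frame'].astype(int) for _ in range(8)]
print('pot motion', [round(np.abs(x-a[0])[190:290,255:310].mean(),2) for x in a])
print('bg noise',[round(np.abs(x-a[0])[300:400,80:180].mean(),2) for x in a])
b=cv2.imread('pics/side0.png').astype(int);d=np.abs(a[-1]-b)
for n,(x,y,w,h) in dict(pliers=(335,285,75,65),tape=(395,355,65,40),short=(355,205,32,68)).items(): print(n,d[y:y+h,x:x+w].mean().round(2))
cv2.imwrite('pics/s11.png',cv2.resize(a[-1].astype(np.uint8)[160:330,190:340],None,fx=4,fy=3.5))
cv2.imwrite('pics/s12.png',cv2.resize(np.hstack([b[190:400,330:460],a[-1][190:400,330:460]]).astype(np.uint8),None,fx=2.8,fy=2.8))
E
```

```text
t: 39.5
tcp_pos: [0.5231, 0.2496, 0.3819]
orientation: [0.993, -0.117, 0.0, 0.0]
ft_force: [-0.3, -0.3, 0.5]
opening: 0.647
pot motion [np.float64(0.0), np.float64(0.45), np.float64(0.45), np.float64(0.45), np.float64(0.44), np.float64(0.44), np.float64(0.45), np.float64(0.46)]
bg noise [np.float64(0.0), np.float64(0.42), np.float64(0.41), np.float64(0.42), np.float64(0.41), np.float64(0.41), np.float64(0.41), np.float64(0.41)]
pliers 17.55
tape 25.51
short 0.65
```

View pics/s11.png

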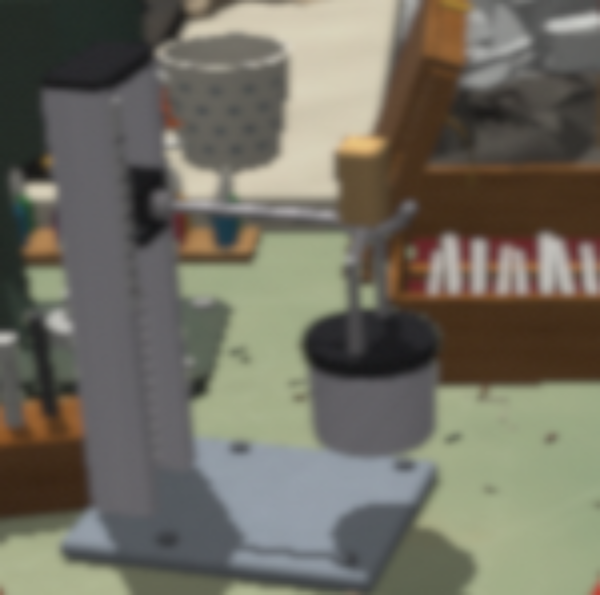

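View pics/s12.png

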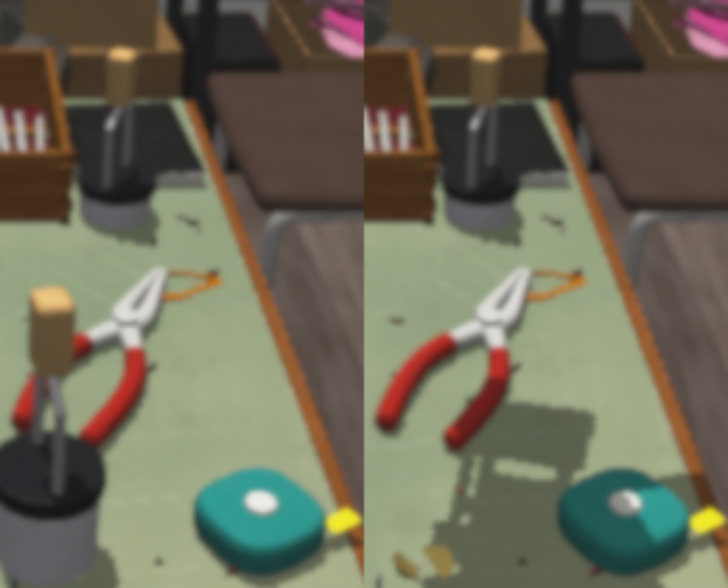

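The pot hangs still: its pixels change no more than the image noise. The pliers, tape measure and short pot are where they were; only shadows differ. Handing in.

```bash
python3 -c "
from workcell import arm
print(arm.hand_in())"
```

```text
the job is handed in; nothing more can be done
None
```

The tall rivet pot is hanging by its stirrup on the scale hook, still and free, and I handed the job in at about 40 s of the 64 s allowed.

- **Lift and weight:** I picked the pot up by its wooden grip. The wrist read about 7–8 N while it hung from the hand.
- **Lowering:** I put the stirrup over the hook's seat and lowered it at about 15 mm/s or less. The hook sank about 50 mm by my estimate from the wrist height (no direct reading), short of the 68 mm limit.
- **Letting go:** The wrist read about 0 N vertically, within 0.3 N of noise, just before I opened the jaws. I then backed off straight up, clear of the pot.
- **Sideways force on the hook:** While I was nulling it, the force swung to about ±5 N because the stirrup was wedged in the V of the seat. It was down to about 1 N at release. I saw no drop or bounce, but I had no direct reading of the hook's speed.
- **Last checks:** The hanging pot's pixels changed between frames by no more than the image noise (0.45 against 0.42). The short pot's pixels were unchanged. The pixel differences for the pliers (17.6) and tape measure (25.5) were large. By eye this is only the arm's shadow and the pot no longer covering the pliers; both lie where they were.

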